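# Open the two-dial alloy strongbox in the dental laboratory

### The arm

A 6-joint arm with a two-finger parallel gripper is mounted at the origin on the work surface. World frame = base frame: x ahead of the robot, y to its left, z up, the work surface at z = 0. Lengths are in m, angles in rad, forces in N, time in s.
With the tool pointing down it reaches from about 0.35 to 1 m from the base axis. Payload 7.1 kg.
Tool frame: the origin (TCP) lies between the finger pads; the fingertips stand 22 mm ahead of it and the grasp point (between the pads) lies 3 mm ahead of it; x points along the fingers, y is the direction in which the jaws open and shut, and the axes are right-handed (so a half turn about x gives the same grasp; the last joint's range is limited). The gripper opens to 85 mm and grips with 20 to 120 N. Pads are 22 mm wide; open, the fingers measure 114 mm over their backs; the gripper's body (76 mm by 85 mm) begins 54 mm behind the grasp point. The pads swing forward as they close: fully open they stand 13 mm farther back than shut.
Start: joints at [1.328, 0.423, 1.63, -0, 1.089, -0.019], TCP at [0.139, 0.609, 0.253] pointing down, gripper open.
Joint ranges: [-3, 3], [-0.9, 2.11], [0.09, 2.58], [-1.31, 4.45], [0.11, 2.69], [-2.54, 2.54]. Speed limits (rad/s): [2.39, 2.39, 3.01, 3.14, 3.14, 3.14].

### API

Orientations are given as a rotation vector (axis times angle).
In Python, from rig import manip gives the robot as it stands. The module is installed in compiled form; this text tells all that it offers. Calls block until the motion is done:
- manip.move_to(position, orientation): joint-space move of the TCP to a pose.
- manip.servo_line(position, orientation=None, rate=0.15): straight line of the TCP; orientation=None keeps the orientation; rate is the mean speed in m/s.
- manip.set_joints(angles): joint-space move.
- manip.command_gripper(opening, f_grip=None): finger opening in m; f_grip is the grip in N (None keeps the last); returns when the fingers have stopped.
- manip.hold(seconds).
- manip.solve_ik(position, orientation): joint angles nearest the present ones, or None.
- manip.camera(name): name is "scene" or "top" or "wrist"; returns a dict with "image" (400x640x3 uint8, red, green, blue), "fx", "fy", "cx", "cy" (pixels), "k1" (the pictures are not rectified: a ray, as slopes to the right and down, at radius r is drawn at 1 + k1 r^2 times it, then the intrinsics apply), "cam_to_world" (4x4, takes a point from camera to world coordinates); the wrist camera has in their place "mount" (4x4, takes a point from camera to tool coordinates, whose origin is the TCP and whose axes are the tool frame's). Camera axes: x right, y down, z forward; pixel columns grow to the right and rows downward; lengths in m; the calibration is good to about 2 mm. A picture is of the moment at which its call begins: read the wrist's pose just before it. There is no depth.
A pose or a line that the arm cannot do raises manip.IKError and nothing moves.
- manip.sign_off(): hands the job in, once; it reports no verdict.
Readings, each from a call of its own:
- manip.get_time(): time.
- manip.get_joint_positions(): joint angles.
- manip.get_joint_vel(): joint speeds.
- manip.get_tau(): joint torques, N m.
- manip.get_position(): TCP position.
- manip.get_ee_rot(): TCP orientation.
- manip.get_contact_force(): force on the tool from outside, world axes, zero at the start.
- manip.get_torque(): the same for the moment, N m.
- manip.get_width(): finger opening in m.
Only numpy, scipy, OpenCV 4.12 (cv2) and the standard library are available. Lean on these libraries where they do the work, as an engineer would, in place of code of your own. Each camera call takes 0.05 s, during which the arm holds its last target. There are 200 camera calls.

### The job

Open the casting-alloy strongbox: turn the left dial's nose to 2 o'clock and the right dial's nose to 9 o'clock (12 o'clock is the long mark at the upper edge of the sloping panel), then open the lid until it stands nearly upright. Leave the dials on their code and everything loose on the bench where it stands.

Things in the scene. Friction and masses are not known exactly. Their poses are not given: they have to be found in the camera images.
- strongbox: Grey steel strongbox fixed to the bench, 200 (x) x 270 (y) x 113 mm. Origin under its centre; z up, +x to its back, +y to its left as seen from its front (low) edge. Front half: panel rising at 30 degrees from 55 mm high at x -100 to 113 mm at x 0, facing front and up, with two equal dials side by side. Back half (x 0 to 100): the flat lid.
- left_dial_grip (a point): Middle of the left (+y) dial's black finger bar, on the dial's axis, 27 mm out from the panel: box frame (-64, 65, 107) mm. Bar 46 mm long, 14 wide, straight sides, flat top 37 mm out from the panel, on a skirt 58 mm across whose top is 5 mm out. Frame turns with the dial: x along the bar to the nose, z out of the panel along the axis (30 degrees from vertical, leaning to the box's front).
- right_dial_grip (a point): The same point of the equal right (-y) dial: box frame (-64, -65, 107) mm.
- left_dial_nose (a point): Tip of the left dial's nose, 37 mm from the axis and 11 mm out from the panel: a lower, narrower end (9 mm wide, top 19 mm out) on one end of the finger bar; a white line runs along the bar's top to it. It points at a fixed aluminium ring, 104 mm across, with 12 dark hour marks; the long thick one, 12 o'clock, is at the panel's upper edge.
- right_dial_nose (a point): The same point of the right dial.
- left_dial (a joint): Where the left dial's nose points, rad, clockwise looking onto the panel from the box's front: 0 = 12 o'clock (up the slope), 1.047 = 2 o'clock, -1.571 = 9 o'clock. Light friction (about 0.05 N m), no clicks, no spring: stays where it is left. Stops at -3.1 and 3.1.
- right_dial (a joint): The same for the right dial.
- lid (a joint): Opening of the lid: 0 shut, 1.571 upright, stop at 1.75 rad. Stiff hinge, stays at any angle; opening takes about 8 N at the handle. A notched disc behind each dial locks it: unless both dials are within about 0.1 rad of the code it lifts only some 0.03 rad; do not pull hard then.
- lid_handle (a point): Middle of the lid's handle: a round steel bar 10 mm thick, 120 mm long, parallel to the box's y, on posts at its ends; its axis 36 mm above the lid's top, 82 mm in front of the hinge line and 40 mm above it; box frame (18, 0, 153) mm when shut. Frame: x to the hinge, y along the bar, z out of the lid's top. It swings up and back; the bar may turn between the fingers.
- lid_hinge (a point): Middle of the lid's hinge line, parallel to the box's y, along the upper back edge: in the box frame at (100, 0, 113) mm.
- jaw_pair: Bystander: plaster dental model, both jaws shut, cream with coral gums, 70 x 68 x 66 mm, beside the strongbox. Origin under its middle.
- jaw_lower: Bystander: lower-jaw plaster model, 70 x 68 x 34 mm, in front of the strongbox. Origin under its middle.
- shade_guide: Bystander: steel stand with eight tooth-shade tabs, 40 x 130 x 57 mm, in front of the strongbox. Origin under its middle.
- articulator: Bystander: aluminium articulator with a jaw model in it, 110 x 75 x 115 mm, right of the strongbox. Origin under its middle.
- powder_jar: Bystander: small amber jar with white cap, 60 mm across, 75 mm high, beside the strongbox. Origin under its middle.
- mixing_bowl: Bystander: black rubber bowl, 116 mm across, 62 mm high, left of the strongbox. Origin under its middle.
- pliers: Bystander: steel wire-bending pliers lying flat, 135 mm long, 14 mm high, well to the left of the strongbox. Origin under its middle.
- wax_knife: Bystander: wax knife with a dark wooden handle lying flat, 185 mm long, well to the right of the strongbox. Origin under its middle.

How it is judged:
By the outcome, as a careful person would: the job done as asked, in the order asked, and still so for the second after the job is handed in, with the robot touching nothing.
It also fails if it takes over 58 s, if anything falls off the work surface, if the arm or the gripper's body presses on something with over 40 N, if the wrist force passes 120 N, or if a joint passes its speed limit or range.

## Working session

There is one attempt and no reset: what is moved stays moved. The work goes in short steps, each a Python script; the robot and the scene stay as the last script left them, time stands still between calls to the robot, and variables do not carry over. Pictures are saved under pics/ and viewed, about 8 in all and at most 12, crops included, and the job is handed in when it is done.

```bash
mkdir -p pics; cat > h.py <<'E'
import numpy as np,cv2
from rig import manip
from scipy.spatial.transform import Rotation as R
def snap(n,f):
    p=np.eye(4)
    p[:3,:3]=R.from_rotvec(manip.get_ee_rot()).as_matrix();p[:3,3]=manip.get_position()
    c=manip.camera(n); T=c['cam_to_world'] if n!='wrist' else p@c['mount']
    cv2.imwrite('pics/'+f+'.png',c['image'][:,:,::-1])
    np.savez('pics/'+f+'.npz',K=[c['fx'],c['fy'],c['cx'],c['cy'],c['k1']],T=T); return c['image'],T
def ray(f,uv):
    d=np.load('pics/'+f+'.npz');fx,fy,cx,cy,k=d['K'];T=d['T']
    K=np.array([[fx,0,cx],[0,fy,cy],[0,0,1.]])
    x=cv2.undistortPointsIter(np.array([[uv]],float),K,np.array([k,0,0,0.]),None,None,(3,50,1e-10))[0,0]
    v=T[:3,:3]@np.r_[x,1]; return T[:3,3],v/np.linalg.norm(v)
def onz(f,uv,z):
    o,v=ray(f,uv);return o+v*(z-o[2])/v[2]
def onplane(f,uv,p,n):
    o,v=ray(f,uv);return o+v*((p-o)@n)/(v@n)
def proj(f,P):
    d=np.load('pics/'+f+'.npz');fx,fy,cx,cy,k=d['K'];T=d['T']
    q=T[:3,:3].T@(np.asarray(P)-T[:3,3]);x=q[:2]/q[2];x=x*(1+k*(x@x));return np.array([fx*x[0]+cx,fy*x[1]+cy])
def tri(*obs):
    A=0;b=0
    for f,uv in obs:
        o,v=ray(f,uv);M=np.eye(3)-np.outer(v,v);A=A+M;b=b+M@o
    p=np.linalg.solve(A,b)
    return p,[np.linalg.norm(np.cross(ray(f,uv)[1],p-ray(f,uv)[0])) for f,uv in obs]
E
python3 - <<'E'
from h import *
for n in('scene','top'):
    i,T=snap(n,n);d=np.load(f'pics/{n}.npz');print(n,d['K'],T.round(3).tolist())
print(manip.get_time(), manip.camera('wrist')['mount'].round(4).tolist())
E
```

```text
scene [ 4.29634083e+02  4.29634083e+02  3.19664137e+02  1.93768917e+02
 -2.42328233e-02] [[-0.741, 0.574, -0.35, 1.01], [0.672, 0.641, -0.371, 0.495], [0.012, -0.51, -0.86, 1.164], [0.0, 0.0, 0.0, 1.0]]
top [ 3.86669252e+02  3.86669252e+02  3.14131476e+02  1.99965752e+02
 -3.84933621e-02] [[0.026, -0.979, 0.2, 0.379], [-1.0, -0.026, 0.002, 0.06], [0.004, -0.2, -0.98, 1.075], [0.0, 0.0, 0.0, 1.0]]
0.1 [[-0.0004, -0.3053, 0.9522, -0.1202], [1.0, -0.0006, 0.0002, -0.0001], [0.0005, 0.9522, 0.3053, -0.0787], [0.0, 0.0, 0.0, 1.0]]
```

View pics/scene.png

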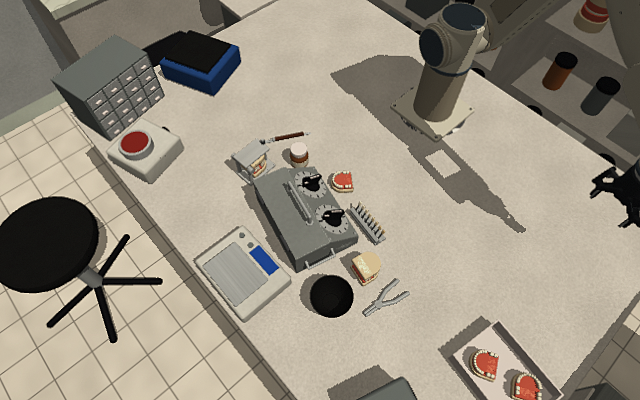

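View pics/top.png

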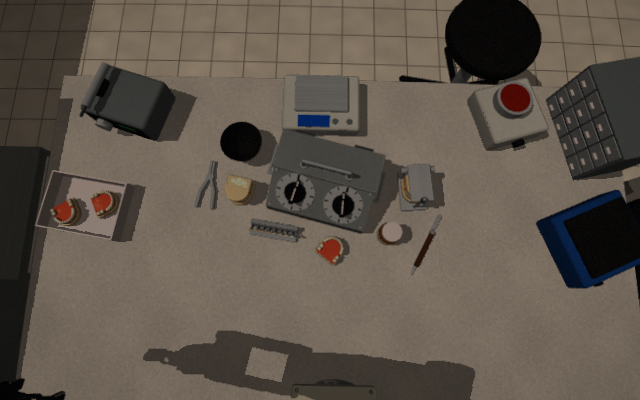

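The top view shows the dials at about (295,192) left and (343,205) right, with the handle near (328,170). The same dials are at about (333,218) and (312,184) in the scene view. The box front faces the robot and is slightly yawed. I'll triangulate these points roughly, then take close wrist views.

```bash
python3 - <<'E'
from h import *
L,e=tri(('top',(295,192)),('scene',(333,218)));Rr,e2=tri(('top',(343,205)),('scene',(312,184)))
print(L,e,Rr,e2,np.linalg.norm(L-Rr))
d=(L-Rr)[:2];y=d/np.linalg.norm(d);yaw=np.arctan2(-y[0],y[1]);print('yaw',yaw)
bx=np.array([y[1],-y[0],0]);mid=(L+Rr)/2
# tool down, camera side: tool x down; tool z -> direction bx (camera offset is -z tool, toward robot), 
n=np.array([0,0,-1.])
for s in(1,-1):
    z=s*bx; X=n; Y=np.cross(z,X); o=R.from_matrix(np.c_[X,Y,z]).as_rotvec()
    print(s,o,manip.solve_ik(mid+[0,0,.22]-0.02*bx,o))
print(manip.get_ee_rot(),R.from_rotvec(manip.get_ee_rot()).as_matrix().round(2).tolist())
E
```

```text
[0.59881703 0.11397465 0.08985639] [np.float64(0.0018740199607680205), np.float64(0.001874019960767982)] [ 0.56745583 -0.01119235  0.08812419] [np.float64(0.0026735180354465187), np.float64(0.0026735180354465773)] 0.12904767574162243
yaw -0.24550082367775045
1 [ 0.19272846  1.56219023 -0.19272846] [ 0.07844865  0.2764986   1.70855431  0.          1.15653975 -1.24684685]
-1 [-2.09090461  0.25795631  2.09090461] [ 7.84486515e-02  2.76498596e-01  1.70855431e+00 -4.44089210e-16
  1.15653975e+00  1.89474580e+00]
[ 0.17477019  1.56380124 -0.17664259] [[-0.0, 0.22, 0.98], [-0.0, 0.98, -0.22], [-1.0, -0.0, -0.0]]
```

```bash
python3 - <<'E'
from h import *
L=np.array([.599,.114,.09]);Rr=np.array([.5675,-.0112,.09]);mid=(L+Rr)/2
yaw=-.2455;bx=np.array([np.cos(yaw),np.sin(yaw),0]);by=np.array([-bx[1],bx[0],0])
X=np.array([0,0,-1.]);o=R.from_matrix(np.c_[X,np.cross(bx,X),bx]).as_rotvec()
for s,f in((.07,'wa'),(-.07,'wb')):
    manip.move_to(mid+s*by+[0,0,.21]-.03*bx,o);manip.hold(.15);snap('wrist',f)
print(manip.get_time())
a=[cv2.imread(f'pics/{f}.png') for f in('wa','wb')]
cv2.imwrite('pics/wab.png',cv2.resize(np.vstack(a),(480,600),interpolation=3))
E
```

```text
3.4833
```

View pics/wa.png

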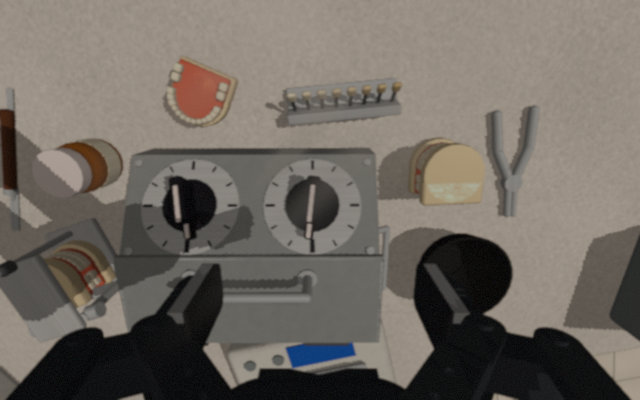

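View pics/wb.png

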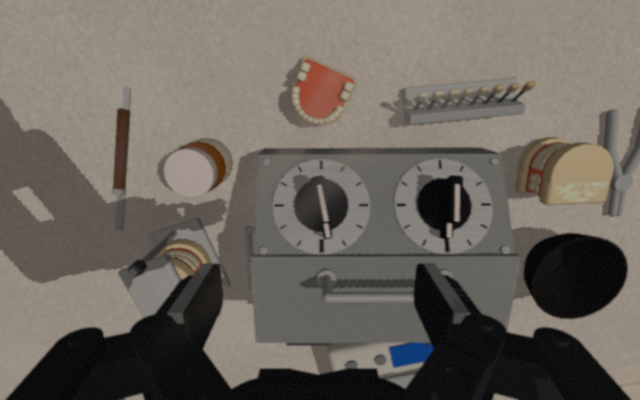

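Both wrist views are upside-down: image up points to the robot, and image right is +y. In wa the ring centres are about (313,206) left and (191,206) right; in wb they are (444,206) and (321,206). Both noses point near 12 o'clock, which is at the bottom of these images. I'll enlarge the dials to get accurate angles.

```bash
python3 - <<'E'
from h import *
A=cv2.imread('pics/wa.png');B=cv2.imread('pics/wb.png')
c=[cv2.resize(I[146:261,x-58:x+58],(400,300*4//3),interpolation=cv2.INTER_CUBIC) for I,x in((A,191),(A,313),(B,321),(B,444))]
cv2.imwrite('pics/crop.png',cv2.resize(np.vstack([np.hstack(c[:2]),np.hstack(c[2:])]),(600,600)))
L,e=tri(('wa',(313,206)),('wb',(444,206)));Rr,e2=tri(('wa',(191,206)),('wb',(321,206)))
print(L,e,Rr,e2,np.linalg.norm(L-Rr))
y=(L-Rr)[:2];print('yaw',np.arctan2(-y[0],y[1]))
# handle in wb: ends
print(tri(('wb',(328,297)),('wa',(206,297))))
E
```

```text
[0.60159883 0.11424475 0.08526481] [np.float64(0.0002703053323003246), np.float64(0.000270305332300488)] [ 0.57068838 -0.01305301  0.08257741] [np.float64(0.00027403576204819755), np.float64(0.00027403576204837644)] 0.13102441292394187
yaw -0.23820974323507849
(array([ 0.67596601, -0.03088365,  0.0922611 ]), [np.float64(0.0002932085683417382), np.float64(0.00029320856834168994)])
```

View pics/crop.png

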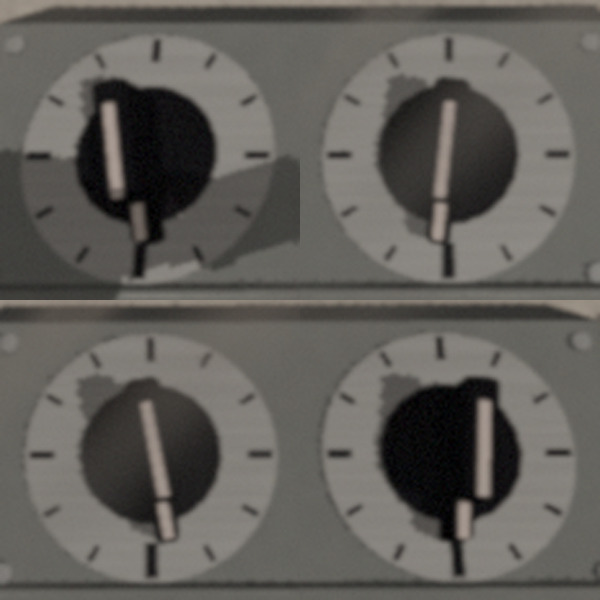

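The crops show the white lines clearly. The bar and nose segments are separate because they sit at different heights, so I cast each onto its own plane. Next come the nose angles, the handle check and a feasibility check of all poses.

```bash
cat > g.py <<'E'
from h import *
L=np.array([.60160,.11424,.0839]);Rr=np.array([.57069,-.01305,.0839])
Z=np.array([0,0,1.]);yaw=-.2382
bx=np.array([np.cos(yaw),np.sin(yaw),0]);by=np.array([-bx[1],bx[0],0])
n=-.5*bx+np.sqrt(.75)*Z; up=np.sqrt(.75)*bx+.5*Z; rt=-by   # on-panel: 12 o'clock, 3 o'clock
O=(L+Rr)/2+.0505*bx; O[2]=0
B=lambda x,y,z:O+(x*bx+y*by)/1000+Z*z/1000
def dialrot(a,flip):   # tool x into panel; bar along tool z
    bar=np.cos(a)*up+np.sin(a)*rt
    if flip: bar=-bar
    X=-n;return R.from_matrix(np.c_[X,np.cross(bar,X),bar]).as_rotvec()
def downrot(s):
    X=-Z;Y=s*bx;return R.from_matrix(np.c_[X,Y,np.cross(X,Y)]).as_rotvec()
def handle(t): # box-frame handle at lid angle t
    return B(100-82*np.cos(t)+40*np.sin(t),0,113+82*np.sin(t)+40*np.cos(t))
E
python3 - <<'E'
from g import *
cr=lambda x0,ox,oy,p:(x0+(p[0]-ox)/2.586,146+(p[1]-oy)/2.609)
for nm,f,c,x0,ox,oy,b0,b1,n1 in(('R','wa',Rr,133,0,0,(108,100),(118,198),(141,240)),('L','wa',L,255,300,0,(451,100),(441,198),(437,240)),
  ('R','wb',Rr,263,0,300,(146,400),(163,497),(169,540)),('L','wb',L,386,300,300,(485,400),(483,497),(463,538))):
    P=[onplane(f,cr(x0,ox,oy,p),c+h*n,n)-c for p,h in((b0,.037),(b1,.037),(n1,.019))]
    q=[(p@rt*1e3,p@up*1e3) for p in P];d=np.subtract(q[1],q[0])
    print(nm,f,np.round(q,1).tolist(),'bar ang',np.arctan2(*d).round(3),'nose ang',np.arctan2(*q[2]).round(3))
print('handle',B(18,0,153),'ends',proj('wb',B(18,-60,153)),proj('wa',B(18,60,153)),'top',proj('top',B(18,60,153)),proj('top',B(18,-60,153)))
print('box corners wb',[proj('wb',B(*p)).round() for p in((-100,135,55),(0,135,113),(0,-135,113),(-100,-135,55))])
for nm,c,a1 in(('L',L,1.047),('R',Rr,-1.571)):
  for fl in(0,1):
    for a in(0,a1):
      for h in(.10,.032):
        q=manip.solve_ik(c+h*n,dialrot(a,fl));print(nm,fl,a,h,None if q is None else np.round(q,2))
for s in(1,-1):
  for t in(0,.8,1.5):
    q=manip.solve_ik(handle(t)+.003*Z,downrot(s));print('H',s,t,None if q is None else np.round(q,2))
E
```

```text
R wa [[2.4, -14.6], [-4.4, 22.3], [-6.9, 35.6]] bar ang -0.183 nose ang -0.191
L wa [[-1.1, -13.7], [2.7, 23.1], [4.8, 36.4]] bar ang 0.102 nose ang 0.13
R wb [[1.6, -14.0], [-4.3, 22.5], [-6.9, 36.2]] bar ang -0.162 nose ang -0.187
L wb [[-1.1, -13.1], [3.1, 23.2], [4.7, 36.1]] bar ang 0.115 nose ang 0.128
handle [0.65271085 0.03443216 0.153     ] ends [327.87785472 299.02438385] [306.93627587 298.83234913] top [302.74264724 160.34839562] [349.53289658 172.55262487]
box corners wb [array([502., 154.]), array([516., 260.]), array([254., 262.]), array([258., 156.])]
L 0 0 0.1 [ 0.34  0.37  2.09 -0.9   0.36 -0.2 ]
L 0 0 0.032 [ 0.3   0.51  2.05 -1.17  0.28  0.06]
L 0 1.047 0.1 [ 0.34  0.37  2.09 -0.9   0.36  0.85]
L 0 1.047 0.032 [ 0.3   0.51  2.05 -1.17  0.28  1.11]
L 1 0 0.1 None
L 1 0 0.032 None
L 1 1.047 0.1 [ 0.34  0.37  2.09 -0.9   0.36 -2.29]
L 1 1.047 0.032 [ 0.3   0.51  2.05 -1.17  0.28 -2.04]
R 0 0 0.1 [ 0.05  0.3   2.22 -0.87  0.19 -0.45]
R 0 0 0.032 None
R 0 -1.571 0.1 [ 0.05  0.3   2.22 -0.87  0.19 -2.02]
R 0 -1.571 0.032 None
R 1 0 0.1 None
R 1 0 0.032 None
R 1 -1.571 0.1 [ 0.05  0.3   2.22 -0.87  0.19  1.12]
R 1 -1.571 0.032 None
H 1 0 [ 0.03  0.58  1.62 -0.    0.94  0.27]
H 1 0.8 [ 0.01  0.59  1.47 -0.    1.08  0.25]
H 1 1.5 [-0.01  0.68  1.31 -0.    1.15  0.23]
H -1 0 None
H -1 0.8 None
H -1 1.5 None
```

The handle and box corners project where they are seen, and the ring heights agree with the text. The noses start at L +0.12 and R −0.185. The right dial's pose hits j5's lower limit, so I'll look for a small tilt of the tool within the bar's plane, carried round with the dial.

```bash
cat >> g.py <<'E'
def dialpose(c,a,flip,tilt,out):  # grasp point 'out' m from the panel on the axis, tool tipped in the bar's plane
    M=R.from_rotvec(dialrot(a,flip)).as_matrix()@R.from_rotvec([0,tilt,0]).as_matrix()
    return c+out*n-.003*M[:,0], R.from_matrix(M).as_rotvec(), M[:,0]
E
python3 - <<'E'
from g import *
for fl in(0,1):
  for d in(-.35,-.25,-.2,-.15,-.1,.1,.15,.2,.25,.35):
    r=[]
    for a in np.linspace(-.185,-1.571,7):
        q=manip.solve_ik(*dialpose(Rr,a,fl,d,.029)[:2]);r.append(None if q is None else np.round(q[3:],2).tolist())
    if sum(x is None for x in r)<4: print(fl,d,r)
E
```

```text
0 -0.35 [[3.38, 0.65, 1.38], [3.17, 0.62, 1.29], [2.96, 0.57, 1.21], [2.73, 0.51, 1.17], [2.46, 0.44, 1.17], [2.15, 0.38, 1.23], [1.79, 0.34, 1.37]]
0 -0.25 [[3.46, 0.47, 1.3], [3.27, 0.44, 1.21], [3.08, 0.4, 1.14], [2.86, 0.35, 1.09], [2.61, 0.3, 1.08], [2.3, 0.25, 1.15], [1.91, 0.21, 1.31]]
0 -0.2 [[3.53, 0.38, 1.23], [3.36, 0.35, 1.14], [3.17, 0.32, 1.06], [2.98, 0.28, 1.0], [2.74, 0.23, 0.99], [2.44, 0.18, 1.05], [2.01, 0.15, 1.24]]
0 -0.15 [[3.64, 0.3, 1.12], [3.48, 0.27, 1.02], [3.32, 0.24, 0.93], [3.15, 0.21, 0.85], [2.95, 0.16, 0.8], [2.68, 0.12, 0.83], None]
0 -0.1 [[3.82, 0.22, 0.94], [3.7, 0.2, 0.82], [3.58, 0.18, 0.69], [3.48, 0.15, 0.55], [3.37, 0.11, 0.41], None, None]
0 0.1 [[-0.67, 0.2, -0.85], [-0.78, 0.22, -0.96], [-0.9, 0.23, -1.07], [-1.01, 0.24, -1.17], [-1.14, 0.25, -1.26], [-1.27, 0.26, -1.36], None]
0 0.15 [[-0.48, 0.27, -1.04], [-0.62, 0.28, -1.12], [-0.75, 0.3, -1.2], [-0.9, 0.31, -1.27], [-1.04, 0.32, -1.34], [-1.2, 0.32, -1.41], None]
0 0.2 [[-0.37, 0.33, -1.16], [-0.52, 0.35, -1.22], [-0.67, 0.37, -1.28], [-0.82, 0.38, -1.34], [-0.98, 0.39, -1.39], [-1.15
[... 961 characters left out ...]
, 0.22, 2.18], [-0.9, 0.23, 2.07], [-1.01, 0.24, 1.97], [-1.14, 0.25, 1.88], [-1.27, 0.26, 1.79], None]
1 0.15 [[3.64, 0.3, -2.02], [3.48, 0.27, -2.12], [3.32, 0.24, -2.21], [3.15, 0.21, -2.29], [2.95, 0.16, -2.34], [2.68, 0.12, -2.31], None]
1 0.2 [[3.53, 0.38, -1.91], [3.36, 0.35, -2.0], [3.17, 0.32, -2.08], [2.98, 0.28, -2.14], [2.74, 0.23, -2.15], [2.44, 0.18, -2.09], [2.01, 0.15, -1.9]]
1 0.25 [[3.46, 0.47, -1.84], [3.27, 0.44, -1.93], [3.08, 0.4, -2.0], [2.86, 0.35, -2.05], [2.61, 0.3, -2.06], [2.3, 0.25, -1.99], [1.91, 0.21, -1.83]]
1 0.35 [[3.38, 0.65, -1.76], [3.17, 0.62, -1.85], [2.96, 0.57, -1.93], [2.73, 0.51, -1.98], [2.46, 0.44, -1.97], [2.15, 0.38, -1.91], [1.79, 0.34, -1.77]]
```

```bash
cat >> g.py <<'E'
def turn(c,a0,a1,d,steps):
    pose=lambda a,o:dialpose(c,a,0,d,o)
    p,o,x=pose(a0,.030)
    manip.move_to(p-.075*x,o);manip.command_gripper(.045)
    manip.servo_line(p,o,.1);print('reached',np.round(manip.get_contact_force(),1))
    manip.command_gripper(0,40);print('w',manip.get_width(),np.round(manip.get_contact_force(),1))
    for a in np.linspace(a0,a1,steps+1)[1:]:
        manip.move_to(*pose(a,.030)[:2])
    manip.hold(.2);print('F',np.round(manip.get_contact_force(),1),np.round(manip.get_torque(),2))
    p,o,x=pose(a1,.030);print('rot err',(R.from_rotvec(o).inv()*R.from_rotvec(manip.get_ee_rot())).as_rotvec().round(3))
    manip.command_gripper(.045);manip.servo_line(p-.08*x,o,.15)
    print('t',manip.get_time())
E
python3 - <<'E'
from g import *
turn(L,.122,1.047,0,2)
E
```

```text
reached [-0.5  0.2  0.3]
w 0.013300669623863724 [-4.8 -3.5  5.2]
F [-4.9 -3.9  6.1] [-0.55  0.3  -0.49]
rot err [ 0.001 -0.002 -0.001]
t 8.7167
```

```bash
python3 - <<'E'
from g import *
turn(Rr,-.187,-1.571,.3,6)
manip.move_to((L+Rr)/2-.03*bx+.2*Z, R.from_matrix(np.c_[-Z,by,bx]).as_rotvec());manip.hold(.15)
i,_=snap('wrist','wc');print(manip.get_time())
u=(proj('wc',L)+proj('wc',Rr))/2;x,y=u.astype(int);print(x,y)
c=i[y-62:y+62,x-124:x+124,::-1];cv2.imwrite('pics/wcc.png',cv2.resize(c,None,fx=3,fy=3,interpolation=2));print(proj('wc',L),proj('wc',Rr))
E
```

```text
reached [0.1 0.8 0.9]
w 0.013527598914547741 [-3.1  1.4  6.9]
F [-4.8  7.3  6.7] [0.68 0.63 0.06]
rot err [-0.001 -0.002 -0.   ]
t 15.05
16.2167
318 210
[382.89080598 210.11031409] [254.16053106 209.94280414]
```

View pics/wcc.png

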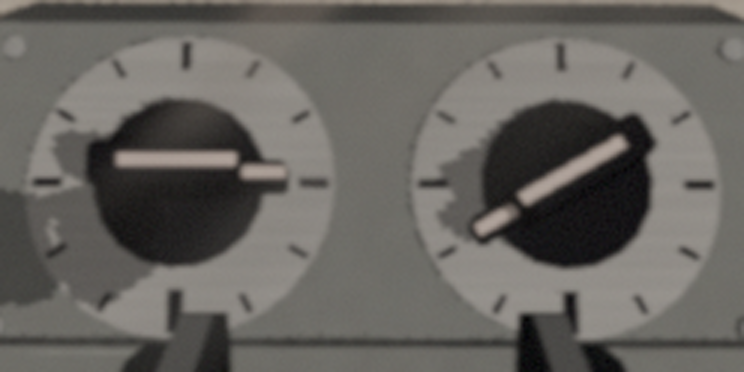

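Right: the bar runs (113,159)–(239,159), which is horizontal, with the nose at (288,173) pointing to 9 o'clock. Left: the bar runs (628,140)–(518,204), with the nose at (478,232) pointing to 2 o'clock. Both look right. I'll check the angles numerically, then grip the handle and test the lift.

```bash
python3 - <<'E'
from g import *
cv=lambda p:(194+p[0]/3,148+p[1]/3)
for nm,c,p,nn in(('R',Rr,((113,159),(239,159)),(288,173)),('L',L,((628,140),(518,204)),(474,234))):
    q=[onplane('wc',cv(x),c+h*n,n)-c for x,h in((p[0],.037),(p[1],.037),(nn,.019))]
    q=[np.array([v@rt,v@up])for v in q];print(nm,np.arctan2(*(q[1]-q[0])),np.arctan2(*q[2]))
print(np.round(tri(('wa',(307,297)),('top',(302,161)))[0],3),B(18,60,153).round(3))
o=downrot(1);h=handle(0)+.003*Z
manip.move_to(h+.09*Z,o);manip.command_gripper(.05);manip.servo_line(h,o,.1)
f0=np.array(manip.get_contact_force());print('down',f0.round(1))
manip.command_gripper(0,60);print('w',manip.get_width(),np.round(manip.get_contact_force(),1))
manip.servo_line(handle(.1)+.003*Z,o,.05);print('lift .1',np.round(manip.get_contact_force(),1),manip.get_position()-h,manip.get_time())
E
```

```text
R -1.5720863961240639 -1.58457271115899
L 1.0440344306996474 1.0550106774227284
[0.664 0.094 0.155] [0.667 0.093 0.153]
down [-0.8  0.1  0.7]
w 0.007850259081304512 [-5.2  0.9  6.2]
lift .1 [-5.9  3.5 -1.7] [ 0.00260786 -0.00058021  0.00738594] 19.6417
```

The dials read −1.57 to −1.58 and 1.04 to 1.06, both on code. The triangulated handle end is within 3 mm of the model. The lid lifted past the lock with about 8 N, so it's free and I'll continue the arc.

```bash
python3 - <<'E'
from g import *
o=downrot(1)
for t in np.linspace(.1,1.52,11)[1:]:
    manip.servo_line(handle(t)+.003*Z,o,.08);f=np.array(manip.get_contact_force());print(round(t,2),f.round(1))
    if np.linalg.norm(f)>45: break
manip.hold(.2);print(manip.get_width(),manip.get_time(),manip.get_position(),handle(t))
E
```

```text
0.24 [-9.   2.9  2.2]
0.38 [-13.2   4.3   5.3]
0.53 [-17.3   4.2  11.1]
0.67 [-18.8   3.4  18.5]
0.81 [-10.7   0.7  14.9]
0.95 [-8.6  1.1 13.9]
1.09 [-4.6  0.1  9.2]
1.24 [-3.5  1.   5.6]
1.38 [-1.5  0.3  5.6]
1.52 [-0.  -0.2  3.7]
0.007680319444960319 22.925 [0.76836428 0.00630183 0.20143255] [0.76717001 0.00664036 0.19692521]
```

```bash
python3 - <<'E'
from g import *
p=np.array(manip.get_position());o=downrot(1)
manip.command_gripper(.026);print(manip.get_width(),np.round(manip.get_contact_force(),1))
manip.servo_line(p+.16*Z,o,.15)
# step back toward the robot, look forward
q=B(-70,0,0)+.36*Z
M=R.from_matrix(np.c_[-Z,by,bx])
manip.move_to(q,M.as_rotvec());manip.hold(.3);a,_=snap('wrist','wd');b,_=snap('scene','sd')
print(manip.get_time(),np.round(manip.get_contact_force(),1))
v=np.vstack([a[:300],cv2.resize(b[110:310,190:450],None,fx=640/260,fy=640/260)[:480]])[:,:,::-1]
cv2.imwrite('pics/end.png',cv2.resize(v,None,fx=.76,fy=.76,interpolation=3))
for t in(1.4,1.5,1.57):
  print(t,[proj('sd',B(100-100*np.cos(t),y,113+100*np.sin(t))).round(1).tolist() for y in(135,-135)],[(proj('sd',handle(t)+y*by)).round(1).tolist() for y in(.06,-.06)])
E
```

```text
0.02616461859058923 [-0.7  0.2 -0.1]
26.2 [-0.5  0.6 -0. ]
1.4 [[299.5, 241.1], [253.8, 160.3]] [[270.7, 226.0], [251.1, 189.7]]
1.5 [[295.8, 242.6], [250.3, 161.4]] [[267.7, 228.0], [248.2, 191.6]]
1.57 [[293.2, 243.9], [247.9, 162.4]] [[265.7, 229.4], [246.3, 193.0]]
```

View pics/end.png

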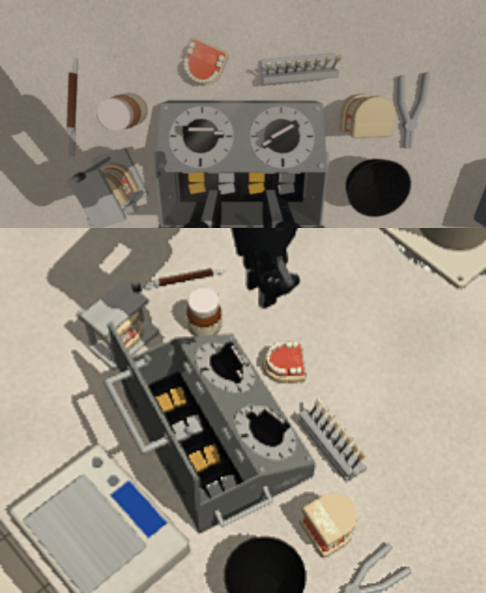

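The lower half of the picture shows the lid standing up. Its handle ends, at composite (108,378) and (145,447), map to scene pixels (247.7,190) and (267.5,227), which matches 1.5 rad. The upper half shows the dials still at 9 and 2 o'clock and the bystanders where they were. The gripper is clear, so I'm handing in.

```bash
python3 -c "
from rig import manip
manip.sign_off();print(manip.get_time())"
```

```text
the job is handed in; nothing more can be done
the job is handed in; nothing more can be done
```

The strongbox is open and the job is handed in, with about 26 s of the 58 s used. I turned the left dial to 2 o'clock and then the right dial to 9 o'clock. Then I swung the lid up by its handle, let go and backed the arm away.

- **Dials:** after turning, the wrist camera read 1.04–1.06 rad on the left (target 1.047) and −1.57 to −1.58 rad on the right (target −1.571). In the last picture both still pointed to their hours, though I judged that by eye.
- **Lid:** it lifted past the lock with about 8 N. In the last scene picture the handle ends match an opening of about 1.5 rad.
- **Forces:** the highest wrist force I read was about 26 N, partway through opening. At the end it read about zero, with nothing touching.
- **Loose things:** by eye, in the last picture nothing loose on the bench had moved.

Two readings did not fit:
- **Handle position:** an early two-view measurement of the handle failed because I picked the wrong pixels. A later one came within 3 mm of where the box pose puts the handle.
- **Tool height:** at the end of the lid swing the tool stood about 1.5 mm above its commanded height.

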